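# Lift the big shortbread off the baking sheet with the turner

### The job

Pick up the turner, work its blade under the big round shortbread on the baking sheet, and carry it over to the wooden board: set it down flat, right way up and without dropping it, wholly on the board between the bowl and the mug. Then lay the turner down flat on the bare worktop and let go. Do not touch the shortbread with the gripper or tip it right up, and leave the two small biscuits, the bowl and the mug where they are.

Things in the scene. Friction and masses are not known exactly. Their poses are not given: they have to be found in the camera images.
- turner: Loose cranked spatula, 0.2 kg. Flat, slick steel blade with 3 dark slots, 110 mm long (x), 76 wide (y), 2 thick; a thin neck rises from its rear edge to a level dark wood handle 20 wide (y), 24 tall, from x = -80 to -180 mm. Origin: centre of the blade's underside; x points from handle to front edge, z up. It rests on its blade on the worktop, handle in the air, blade pointing away from the robot.
- turner_grip (a point): Good place to pinch the turner's handle across its 20 mm width, from above: centre of the handle's section near the neck, 110 mm behind the origin of the turner (x = -110) and 50 mm above the blade's underside.
- turner_tip (a point): Middle of the front edge of the turner's blade, at its underside, 55 mm ahead of the turner's origin. Axes as the turner's.
- biscuit: Big round golden shortbread, hard, rigid: 100 mm across, 15 thick, about 90 g, ring of 8 prick marks on top. Lower edge bevelled, 7 mm in by 5 high. Origin: centre of the underside, z up. Friction on sheet and blade about 0.3: a blade pushed at its edge only shoves it along until it bears on the sheet's upturned edge, then runs in under it. It slides off a blade tipped 14 to 20 degrees.
- small_round: Small round biscuit, 54 mm across and 12 mm thick, loose on the sheet; leave it alone. Origin: centre of its underside.
- small_square: Small square biscuit, 52 mm wide and 12 mm thick, loose on the sheet; leave it alone. Origin: centre of its underside.
- sheet: Fixed dark steel baking sheet, 260 mm (x) by 310 (y), its flat top 8 mm above the worktop, open on three sides; its far side (+x) has an upturned edge 5 mm thick, 16 mm above the top, inner face at x = +125 mm. Origin: centre of the underside; x points away from the robot, to that edge. Three biscuits lie in a row along y, about 96 mm apart, in any order.
- board: Fixed wooden serving board, 220 mm (x) by 340 (y) by 20 thick, friction about 0.6. Origin: centre of its underside; x points away from the robot. Bowl and mug stand near its two ends, about 128 mm either side of the middle along y, either way round; the middle is free.
- bowl: Small white ceramic bowl, 72 mm across and 42 mm tall, loose on one end of the board. Origin: centre of its underside.
- mug: Small white ceramic coffee mug, 64 mm across and 75 mm tall with a handle, loose on the other end of the board. Origin: centre of its underside.
Things that resemble listed ones, but are neither listed nor needed, are in the scene too. Leave any black look-alike of the biscuit alone.

How it is judged:
On the way, in this order (a step that is already met when the one before it is completed fails the run):
1. the big shortbread rides on the turner's blade, touching nothing else, its underside at least 30 mm above the worktop, tilted less than 20 degrees (height (world z) of biscuit above 0.03 m and contact force between biscuit and turner above 0.2 N and contact force between biscuit and sheet below 0.02 N and contact force between biscuit and board below 0.02 N and angle between biscuit's own z axis and vertical below 0.35 rad and horizontal distance between biscuit and turner below 0.06 m), for 0.3 s.
2. the big shortbread lies flat and wholly on the board between the bowl and the mug, the blade drawn out from under it (x of biscuit in the frame of board between -0.062 and 0.062 m and y of biscuit in the frame of board between -0.065 and 0.065 m and z of biscuit in the frame of board between 0.016 and 0.024 m and angle between biscuit's own z axis and vertical below 0.08 rad and contact force between biscuit and turner below 0.05 N), for 0.2 s.
At the end, for the whole second after the job is handed in: The big shortbread lies flat (5 degrees), right way up, at rest on the board, its centre within 62 mm of the board's middle along x and 65 mm along y, clear of the turner; the turner's blade lies flat (3.5 degrees) on the worktop itself, released and at rest (all of step 2 and linear speed of each of biscuit, turner below 0.02 m/s and height (world z) of turner below 0.004 m and angle between turner's own z axis and vertical below 0.06 rad); the robot touches nothing.
It fails at once if the gripper or arm touches the big shortbread (contact force between any of the fingers, the arm and biscuit above 0.5 N).
It fails at once if the big shortbread is tipped by more than 45 degrees (angle between biscuit's own z axis and vertical above 0.785 rad).
It fails at once if the big shortbread is dropped (falls freely, faster than 0.6 m/s) (contact force between biscuit and anything else below 0.01 N and linear speed of biscuit above 0.6 m/s).
It fails at once if a small biscuit, the bowl or the mug is moved by more than 25 mm (distance of any of small_round, small_square, bowl, mug from where it was at the start of the episode above 0.025 m).
It also fails if it takes over 72 s, if anything falls off the work surface, if the arm or the gripper's body presses on something with over 40 N, if the wrist force passes 120 N, or if a joint passes its speed limit or range.

### The arm

A 7-joint arm with a two-finger parallel gripper is mounted at the origin on the work surface. World frame = base frame: x ahead of the robot, y to its left, z up, the work surface at z = 0. Lengths are in m, angles in rad, forces in N, time in s.
With the tool pointing down it reaches from about 0.425 to 0.875 m from the base axis. Payload 4.7 kg.
Tool frame: the origin (TCP) lies on the mounting face of the last link; the fingertips stand 182 mm ahead of it and the grasp point (between the pads) lies 164 mm ahead of it (ctrl.finger_overhang is the distance from the TCP to the fingertips, in m); z points along the fingers, y is the line along which they close (so a half turn about z gives the same grasp; the last joint's range is limited). The gripper opens to 87 mm and grips with 3 to 60 N. Pads are 19 mm wide; open, the fingers measure 117 mm over their backs; the gripper's body (75 mm by 190 mm) begins 51 mm behind the grasp point.
Start: joints at [-1.186, 0.321, -0.07, 1.45, 0.023, 1.371, -0.057], TCP at [0.236, 0.606, 0.405] pointing down, gripper open.
Joint ranges: [-2.86, 2.86], [-0.3, 2.09], [-1.38, 1.24], [0.06, 2.45], [-1.56, 4.7], [0.09, 2.05], [-2.69, 2.69]. Speed limits (rad/s): [2.57, 2.57, 3.14, 3.14, 3.14, 3.14, 3.14].

### API

Orientations are given as a rotation vector (axis times angle).
In Python, from bench import ctrl gives the robot as it stands.
- The arm moves only by the shell command python3 -m jog 'ROWS' [FORCE]. ROWS is a JSON object of lists of equal length, an entry for each row: "translation": the shift along the tool's x, y, z as a fraction of full scale, a list of three; "yaw": the turn about the tool's z as a fraction of full scale; "jaw": the closure, from 0 (fully open) to 1 (shut). In form: {"translation": [[dx, dy, dz], ...], "yaw": [yaw, ...], "jaw": [jaw, ...]}. A call has 1 to 8 rows; each row is the pose to reach, as a shift and turn from the pose commanded when the call began, along the tool's axes at that moment, turning the shorter way round; what a row does not reach only later rows make up. Full scale, the value 1, is 0.2 m for a shift and 180 degrees for a turn. A row lasts 1/8 s, in which the tool goes at most 62.5 mm and 10.7 degrees, less where a joint would pass 70% of its speed; a pose out of reach is approached as far as the arm can. A call with a number of a shift or a turn outside -1 to 1 is refused whole. A call with a gripper value outside its range is refused whole. The fingers move at their own pace and stop on an object; FORCE is the grip in N (left out, the last holds). Time passes only in rows, so rows that repeat a pose let the fingers close. It gives the time, the measured TCP pose, the force, the opening and the grip force at its end, in the units of the state.
- ctrl.get_state(): the state, without advancing time (a new reading comes with each control period).
- ctrl.get_image(name): name is "side" or "top"; returns a dict with "pixels" (480x640x3 uint8, blue, green, red), "fx", "fy", "cx", "cy" (pixels), "R" (3x3) and "t" (3): a world point X has camera coordinates R X + t. Camera axes: x right, y down, z forward; pixel columns grow to the right and rows downward; lengths in m; the calibration is good to about 2 mm. A picture is of the moment at which its call begins. There is no depth.
- ctrl.close_job(): hands the job in; it is judged then, once.
Trained networks look in a picture, given as the dict that the camera call returned (one of the last four; its "shot" number tells which), for a name from the list of things; names that differ only in an ending like _2 or _b are one class to them, and where a whole thing is asked for, a point or a joint stands for the part that bears it (a point fixed in the world has none). Each returns a list of dicts, best first, with "p" (0 to 1); they miss things now and then, are a little off and sometimes report something else, mostly with a low value. They report only what shows in the picture. A call takes as long as a camera call. They do not tell look-alikes from the thing itself.
- ctrl.silhouettes(label, picture): "region" (480x640 bool, what is visible of it) and "at" ([column, row] in pixels, amid what is visible of it).
The state is a dict: "time": time; "joint_positions": joint angles; "qd": joint speeds; "joint_torque": joint torques, N m; "position": TCP position; "tool_rot": TCP orientation; "ft_force": force on the tool from outside, world axes, zero at the start; "torque": the same for the moment, N m; "grip_width": opening from 0.0 (shut) to 1.0 (fully open); "grip_force": force on a finger pad.
Only numpy, scipy, OpenCV 4.12 (cv2) and the standard library are available. Lean on these libraries where they do the work, as an engineer would, in place of code of your own. Each camera call takes 0.05 s, during which the arm holds its last target. There are 200 camera calls.

## Working session

There is one attempt and no reset: what is moved stays moved. The work goes in short steps, Python scripts to look and compute and a shell command to move; the robot and the scene stay as the last step left them, time stands still between calls to the robot, and variables do not carry over. Pictures are saved under pics/ and viewed, at most 10 in all, crops included, and the job is handed in when it is done.

```bash
mkdir -p pics
cat > h.py <<'E'
import numpy as np, cv2
from scipy.spatial.transform import Rotation as Ro
from bench import ctrl
def ray(p,u,v):
    R=np.array(p["R"]);t=np.array(p["t"]);c=-R.T@t
    d=R.T@np.array([(u-p["cx"])/p["fx"],(v-p["cy"])/p["fy"],1.]);return c,d
def onz(p,u,v,z):
    c,d=ray(p,u,v);return c+d*(z-c[2])/d[2]
def proj(p,X):
    q=np.array(p["R"])@np.array(X)+np.array(p["t"]);return q[0]/q[2]*p["fx"]+p["cx"],q[1]/q[2]*p["fy"]+p["cy"]
E
python3 - <<'E'
from h import *
s=ctrl.get_state();print(s["time"],s["position"],s["tool_rot"],s["grip_width"]);print(Ro.from_rotvec(s["tool_rot"]).as_matrix().round(3))
zs=dict(turner=0.002,biscuit=.023,small_round=.02,small_square=.02,sheet=.008,board=.02,bowl=.06,mug=.09)
for n in("top","side"):
    p=ctrl.get_image(n);cv2.imwrite(f"pics/{n}0.png",p["pixels"]);print(n,"cam",ray(p,0,0)[0].round(3))
    for k,z in zs.items():
        for r in ctrl.silhouettes(k,p)[:3]:
            m=r["region"];v,u=np.nonzero(m);print(k,round(r["p"],2),r["at"],m.sum(),u.min(),u.max(),v.min(),v.max(),onz(p,*r["at"],z).round(3))
E
```

```text
0.0 [0.23546255 0.60562647 0.40366138] [-5.78966184e-01 -3.08752397e+00  2.97147018e-03] 0.9976778136525187
[[-0.932  0.362 -0.001]
 [ 0.362  0.932 -0.002]
 [-0.    -0.002 -1.   ]]
top cam [0.331 0.084 1.094]
turner 0.66 [339.8, 182.0] 1750 325 357 154 248 [0.587 0.027 0.002]
turner 0.35 [240.0, 176.8] 368 229 249 170 191 [0.598 0.27  0.002]
biscuit 0.83 [194.1, 343.5] 1492 172 214 323 365 [0.203 0.36  0.023]
biscuit 0.74 [100.1, 193.6] 1467 78 120 174 215 [0.549 0.596 0.023]
biscuit 0.56 [203.3, 254.0] 1403 180 221 234 275 [0.408 0.346 0.023]
small_round 0.86 [239.9, 179.6] 412 228 250 169 191 [0.587 0.267 0.02 ]
sheet 0.77 [220.2, 213.0] 12322 138 302 135 302 [0.508 0.313 0.008]
board 0.18 [244.0, 180.5] 387 228 249 170 191 [0.585 0.257 0.02 ]
bowl 0.62 [473.0, 167.7] 760 458 488 155 185 [ 0.61  -0.277  0.06 ]
mug 0.66 [524.8, 268.0] 1202 503 544 241 284 [ 0.379 -0.374  0.09 ]
side cam [0.279 1.368 1.199]
turner 0.97 [288.7, 234.1] 822 259 332 222 246 [0.569 0.012 0.002]
biscuit 0.85 [409.2, 332.2] 324 383 418 322 342 [0.182 0.397 0.023]
biscuit 0.63 [324.7, 318.1] 849 308 343 302 330 [0.41  0.371 0.023]
biscuit 0.56 [255.2, 391.3] 1093 236 276 374 410 [0.551 0.617 0.023]
small_round 0.59 [266.5, 294.6] 208 259 276 283 297 [0.585 0.298 0.02 ]
small_round 0.59 [284.7, 230.0] 912 259 332 221 245 [0.581 0.014 0.02 ]
small_square 0.86 [303.6, 296.5] 268 292 312 288 303 [0.479 0.295 0.02 ]
sheet 0.87 [292.3, 310.0] 6502 225 367 258 362 [0.505 0.338 0.008]
board 0.7 [323.3, 177.2] 2873 274 377 153 200 [ 0.491 -0.289  0.02 ]
bowl 0.64 [289.7, 173.3] 265 280 299 164 181 [ 0.604 -0.245  0.06 ]
mug 0.59 [353.4, 156.5] 515 339 366 144 169 [ 0.387 -0.327  0.09 ]
```

View pics/top0.png

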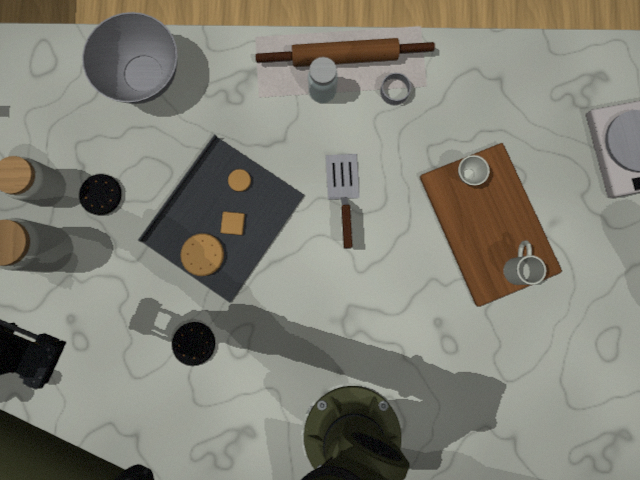

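View pics/side0.png

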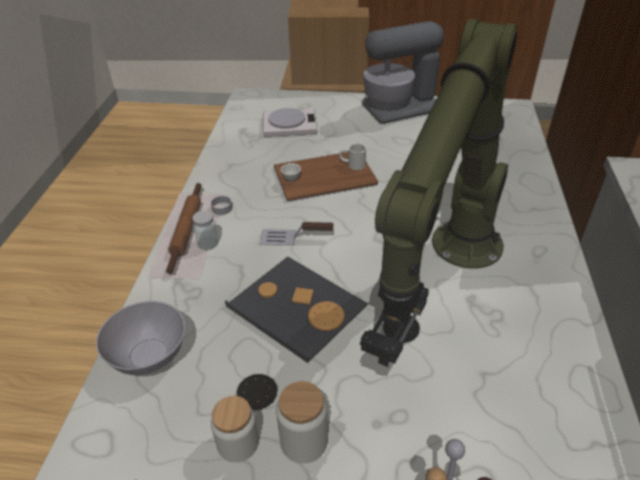

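Top view: the golden pricked disc at (203,254) on the sheet is the shortbread. The black discs at (194,343) and (100,193) are look-alikes, and the small biscuits are at (240,180) and (233,223). The turner is at (342,182), and the board runs from (421,170) to (562,270). The sheet's raised edge runs from (216,136) to (140,240). I'll confirm with one crop and measure precisely.

Run:
```python
from h import *
p=ctrl.get_image("top");im=p["pixels"]
cv2.imwrite("pics/crop1.png",cv2.resize(im[130:310,130:370],None,fx=3.2,fy=3.2,interpolation=cv2.INTER_CUBIC))
def rect(mask,z):
    c=max(cv2.findContours(mask.astype(np.uint8),0,1)[0],key=cv2.contourArea)[:,0]
    w=np.array([onz(p,u,v,z)[:2] for u,v in c]);(cx,cy),(a,b),ang=cv2.minAreaRect((w*1000).astype(np.float32));return (cx,cy),(a,b),ang,cv2.boxPoints(((cx,cy),(a,b),ang)).round(0).tolist()
print("sheet",rect(ctrl.silhouettes("sheet",p)[0]["region"],.008))
hsv=cv2.cvtColor(im,cv2.COLOR_BGR2HSV);b=((hsv[...,0]<20)&(hsv[...,1]>90)&(hsv[...,2]>60))
m=b.copy();m[:,:410]=0;m[:135]=0;m[320:]=0
m=cv2.morphologyEx(m.astype(np.uint8),cv2.MORPH_CLOSE,np.ones((3,3)));print("board",rect(m,.02))
g=b.copy()
n,l,st,ce=cv2.connectedComponentsWithStats(g[140:300,150:380].astype(np.uint8))
for s,c in zip(st[1:],ce[1:]):
    if s[4]>80: print("gold/brown",s,(c+[150,140]).round(1),onz(p,c[0]+150,c[1]+140,.022).round(4))
hm=b.copy();hm[:,:338]=0;hm[:,358:]=0;hm[:195]=0;hm[252:]=0;print("handle(z.062)",rect(hm,.06))
t=ctrl.silhouettes("turner",p)[0]["region"].copy();t[197:]=0;print("blade",rect(t,.002))
for k,z in(("bowl",.04),("mug",.05)):
    for r in ctrl.silhouettes(k,p)[:1]:
        print(k,onz(p,*r["at"],z).round(3))
```

```text
sheet ((498.1497497558594, 311.09619140625), (268.5120544433594, 310.3022766113281), 56.46116256713867, [[295.0, 285.0], [553.0, 113.0], [702.0, 337.0], [443.0, 509.0]])
board ((487.923095703125, -326.64862060546875), (336.63214111328125, 219.29660034179688), 22.52919578552246, [[290.0, -290.0], [374.0, -492.0], [685.0, -363.0], [601.0, -161.0]])
gold/brown [ 78  29  23  23 413] [238.9 179.7] [0.5859 0.2685 0.022 ]
gold/brown [192  65  10  43 209] [346.5 226.1] [0.4767 0.0121 0.022 ]
gold/brown [ 70  71  25  24 503] [232.1 222.8] [0.4822 0.2816 0.022 ]
gold/brown [  30   93   44   43 1454] [201.7 254.3] [0.4074 0.3504 0.022 ]
handle(z.062) ((472.0503234863281, 15.010104179382324), (96.8757553100586, 17.817224502563477), 3.79923677444458, [[423.0, 21.0], [424.0, 3.0], [521.0, 9.0], [520.0, 27.0]])
blade ((603.85205078125, 23.511852264404297), (105.6035385131836, 75.68388366699219), 3.4263288974761963, [[549.0, 58.0], [553.0, -17.0], [659.0, -11.0], [654.0, 64.0]])
bowl [ 0.613 -0.282  0.04 ]
mug [ 0.38  -0.389  0.05 ]
```

View pics/crop1.png

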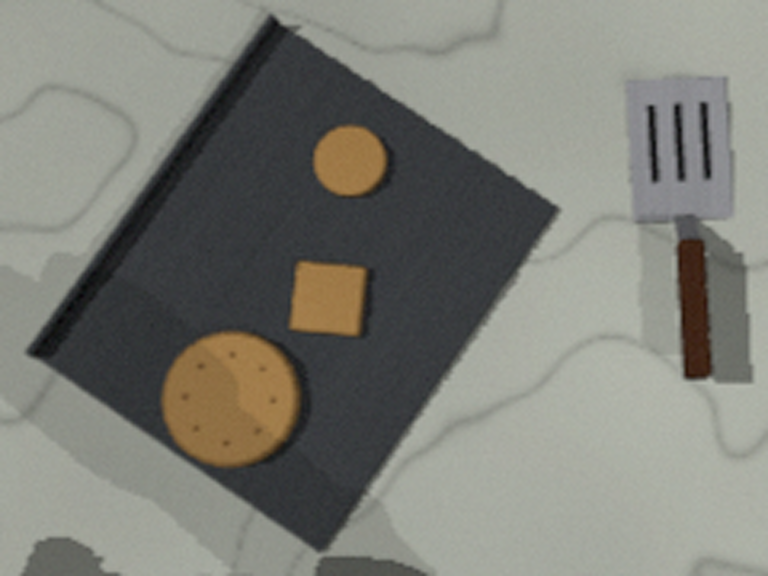

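The crop shows the ring-pricked golden disc at crop (232,400), i.e. (202,254) in the full picture. It is the only golden one, so it is the shortbread. Now I'll move to the turner.

```bash
cat >> h.py <<'E'
def plan(x,y,z,turner_yaw):  # TCP target, tool y = turner y; prints shift/turn fractions
    s=ctrl.get_state();R=Ro.from_rotvec(s["tool_rot"]).as_matrix()
    a=np.radians(turner_yaw);T=np.array([[-np.cos(a),-np.sin(a),0],[-np.sin(a),np.cos(a),0],[0,0,-1.]])
    rv=Ro.from_matrix(R.T@T).as_rotvec(degrees=True)
    d=R.T@(np.array([x,y,z])-s["position"])
    print("t",round(s["time"],2),"frac",(d/.2).round(4),"yaw",(rv/180).round(4),"rows>=",round(max(np.linalg.norm(d)/.0625,abs(rv[2])/10.7),1))
E
python3 -m jog '{"translation":[[-1,-1,0],[-1,-1,0],[-1,-1,0],[-1,-1,0],[-1,-1,0]],"yaw":[-0.138,-0.138,-0.138,-0.138,-0.138],"jaw":[0.3,0.3,0.3,0.3,0.3]}' 60
python3 -c "
from h import *
plan(.4918,.0163,.214,3.6)"
```

```text
time: 1.78
position: [0.3511, 0.3435, 0.4052]
tool_rot: [-0.092, 3.139, 0.0]
ft_force: [-0.8, 1.2, 0.4]
grip_width: 0.702
grip_force: 0.0
t 1.77 frac [-0.6057 -1.6741  0.9565] yaw [ 0.      0.0003 -0.0014] rows>= 6.5
```

```bash
python3 -m jog '{"translation":[[-0.3,-1,0],[-0.3,-1,0],[-0.3,-1,0],[-0.3,-1,0]],"yaw":[0,0,0,0],"jaw":[0.4,0.4,0.4,0.4]}'
python3 -m jog '{"translation":[[-0.3,-0.674,0],[-0.3,-0.674,0],[-0.3,-0.674,0.2],[-0.3,-0.674,0.4],[-0.3,-0.674,0.4]],"yaw":[0,0,0,0,0],"jaw":[0.4,0.4,0.4,0.4,0.4]}'
python3 -c "
from h import *
plan(.4918,.0163,.214,3.6)"
```

```text
time: 2.28
position: [0.423, 0.1469, 0.4052]
tool_rot: [-0.089, 3.139, 0.0]
ft_force: [-0.3, 1.2, -0.1]
grip_width: 0.604
grip_force: 0.0
time: 2.9
position: [0.489, 0.0201, 0.3223]
tool_rot: [0.097, -3.134, 0.002]
ft_force: [0.7, 0.3, -0.0]
grip_width: 0.598
grip_force: 0.0
t 2.9 frac [-0.0163 -0.0192  0.5416] yaw [-0.0003 -0.0019 -0.0003] rows>= 1.7
```

```bash
python3 -m jog '{"translation":[[-0.01,-0.01,0.2],[-0.01,-0.01,0.4],[-0.01,-0.01,0.541],[-0.01,-0.01,0.541],[-0.01,-0.01,0.541]],"yaw":[0,0,0,0,0],"jaw":[0.4,0.4,0.4,0.4,0.4]}'
python3 -c "
from h import *
plan(.4918,.0163,.214,3.6)"
```

```text
time: 3.52
position: [0.4935, 0.0189, 0.2187]
tool_rot: [-0.1, 3.137, 0.001]
ft_force: [0.7, -0.9, 0.7]
grip_width: 0.599
grip_force: 0.0
t 3.52 frac [ 0.0096 -0.0124  0.0233] yaw [0.0002 0.001  0.0002] rows>= 0.1
```

```bash
python3 -m jog '{"translation":[[0.01,-0.012,0.022],[0.01,-0.012,0.022],[0.01,-0.012,0.022],[0.01,-0.012,0.022],[0.01,-0.012,0.022],[0.01,-0.012,0.022],[0.01,-0.012,0.022]],"yaw":[0,0,0,0,0,0,0],"jaw":[0.4,1,1,1,1,1,1]}' 60
python3 -c "
from h import *
plan(.4918,.0163,.214,3.6)"
```

```text
time: 4.4
position: [0.4906, 0.016, 0.2122]
tool_rot: [-0.099, 3.14, 0.0]
ft_force: [-0.6, 0.0, 0.9]
grip_width: 0.226
grip_force: 60.0
t 4.4 frac [-0.0062  0.0011 -0.0089] yaw [ 0.  0. -0.] rows>= 0.0
```

```bash
python3 -m jog '{"translation":[[0,0,-0.15],[0,0,-0.3],[0,0.3,-0.45],[0.1,0.6,-0.45],[0.2,0.9,-0.45],[0.3,0.98,-0.45],[0.3,0.98,-0.45],[0.3,0.98,-0.45]],"yaw":[0,0,0.04,0.09,0.14,0.18,0.207,0.207],"jaw":[1,1,1,1,1,1,1,1]}'
python3 - <<'E'
from h import *
plan(.248,.340,.30,-33.6)
p=ctrl.get_image("side");cv2.imwrite("pics/s1.png",cv2.resize(p["pixels"][150:370,200:500],None,fx=2.6,fy=2.6))
E
```

```text
time: 5.4
position: [0.4179, 0.2079, 0.3017]
tool_rot: [-0.907, -3.007, 0.001]
ft_force: [0.2, -0.4, -1.8]
grip_width: 0.224
grip_force: 60.0
t 5.4 frac [1.073  0.0808 0.0088] yaw [-0.0003 -0.0001  0.0002] rows>= 3.4
```

View pics/s1.png

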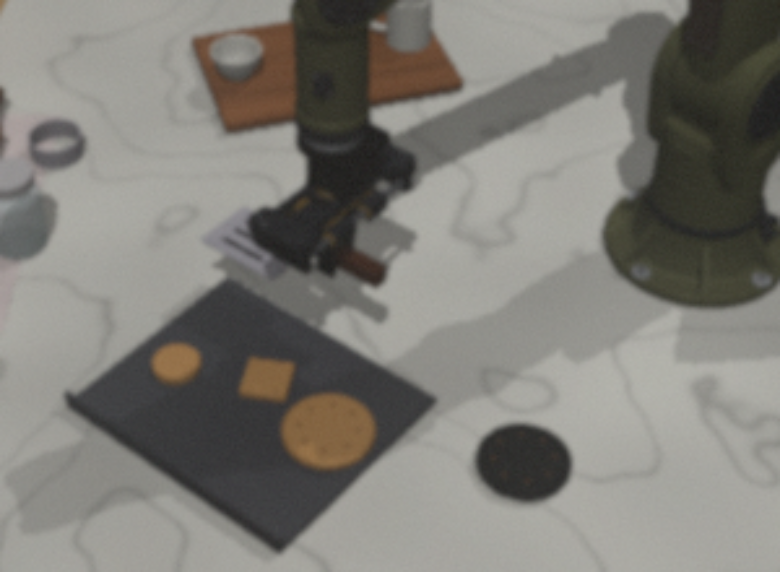

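```bash
python3 -m jog '{"translation":[[0.3,0.08,0],[0.6,0.08,0],[0.9,0.08,0],[1,0.08,0],[1,0.08,0]],"yaw":[0,0,0,0,0],"jaw":[1,1,1,1,1]}'
python3 - <<'E'
from h import *
plan(.248,.340,.30,-33.6)
s=ctrl.get_state();print(s["position"],np.round(s["joint_positions"],2))
E
```

```text
time: 6.08
position: [0.2602, 0.3324, 0.3021]
tool_rot: [0.905, 3.008, 0.0]
ft_force: [1.5, 0.4, -2.6]
grip_width: 0.219
grip_force: 60.0
t 6.08 frac [ 0.0717 -0.0018  0.0105] yaw [0.     0.     0.0007] rows>= 0.2
[0.26016206 0.33240008 0.30210941] [-1.01 -0.08  0.04  2.11  0.    1.11  0.01]
```

```bash
python3 -m jog '{"translation":[[0.08,-0.01,0],[0.08,-0.01,0.15],[0.08,-0.01,0.3],[0.08,-0.01,0.36],[0.08,-0.01,0.38],[0.08,-0.01,0.38]],"yaw":[0,0,0,0,0,0],"jaw":[1,1,1,1,1,1]}'
python3 - <<'E'
from h import *
plan(.248,.340,.220,-33.6)
p=ctrl.get_image("top");a=cv2.resize(p["pixels"][190:330,130:310],None,fx=3.2,fy=3.2)
p=ctrl.get_image("side");b=cv2.resize(p["pixels"][250:390,210:420],(0,0),fx=3.2,fy=3.2)
b=cv2.resize(b,(672,448))[:,150:372];cv2.imwrite("pics/d1.png",np.hstack([a,b]))
s=ctrl.get_state();print(s["position"],s["ft_force"],np.round(s["joint_positions"],2))
E
```

```text
time: 6.82
position: [0.2467, 0.3395, 0.2268]
tool_rot: [0.91, 3.007, 0.002]
ft_force: [0.2, -0.2, -2.7]
grip_width: 0.226
grip_force: 60.0
t 6.83 frac [-0.0038  0.0057  0.0339] yaw [ 0.0003 -0.     -0.0005] rows>= 0.1
[0.24672251 0.33963728 0.227111  ] [-0.73581299 -0.23732663 -2.11981126] [-1.03  0.01  0.03  2.19 -0.    0.94 -0.02]
```

View pics/d1.png

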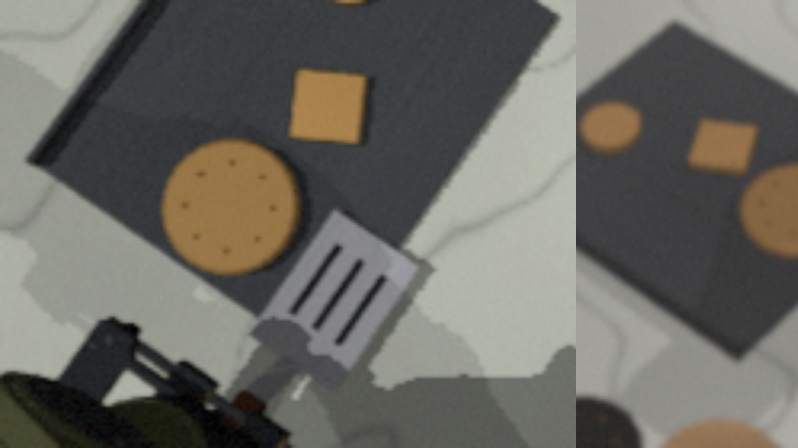

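Top crop: the biscuit is at (232,207) in the crop. The blade lies behind it, parallel to the sheet, with its long side from (335,210) to (262,315) facing it. I'll lower the blade onto the sheet.

```bash
python3 -m jog '{"translation":[[0,0,0.015],[0,0,0.03],[0,0,0.035],[0,0,0.035]],"yaw":[0,0,0,0],"jaw":[1,1,1,1]}'
python3 -m jog '{"translation":[[0,0,0.005],[0,0,0.01],[0,0,0.01]],"yaw":[0,0,0],"jaw":[1,1,1]}'
```

```text
time: 7.42
position: [0.2464, 0.3395, 0.2196]
tool_rot: [0.909, 3.007, 0.001]
ft_force: [-0.7, -0.3, 4.0]
grip_width: 0.227
grip_force: 60.0
time: 7.8
position: [0.2465, 0.34, 0.2182]
tool_rot: [0.909, 3.007, 0.003]
ft_force: [-2.6, 0.2, 7.3]
grip_width: 0.223
grip_force: 60.0
```

```bash
python3 -m jog '{"translation":[[0,0.04,-0.006],[0,0.09,-0.006],[0,0.14,-0.006],[0,0.19,-0.006],[0,0.24,-0.006],[0,0.29,-0.006],[0,0.34,-0.006],[0,0.39,-0.006]],"yaw":[0,0,0,0,0,0,0,0],"jaw":[1,1,1,1,1,1,1,1]}'
python3 - <<'E'
from h import *
p=ctrl.get_image("top");r=[(q["at"],onz(p,*q["at"],.023).round(3)) for q in ctrl.silhouettes("biscuit",p)];print(r)
s=ctrl.get_state();print(s["position"])
E
```

```text
time: 8.8
position: [0.2901, 0.4046, 0.2186]
tool_rot: [0.91, 3.007, -0.0]
ft_force: [-1.9, -1.7, 6.2]
grip_width: 0.225
grip_force: 60.0
[([197.7, 352.3], array([0.184, 0.351, 0.023])), ([178.9, 239.1], array([0.442, 0.405, 0.023])), ([101.2, 193.9], array([0.548, 0.593, 0.023])), ([524.0, 269.0], array([ 0.379, -0.402,  0.023]))]
[0.29064391 0.40537666 0.21881761]
```

```bash
python3 -m jog '{"translation":[[0,0.04,0],[0,0.08,0],[0,0.12,0],[0,0.16,0],[0,0.2,0],[0,0.24,0],[0,0.26,0],[0,0.26,0]],"yaw":[0,0,0,0,0,0,0,0],"jaw":[1,1,1,1,1,1,1,1]}'
python3 - <<'E'
from h import *
p=ctrl.get_image("top");r=[(q["at"],onz(p,*q["at"],.023).round(3)) for q in ctrl.silhouettes("biscuit",p)][:3];print(r)
cv2.imwrite("pics/i1.png",cv2.resize(p["pixels"][170:310,110:290],None,fx=4,fy=4))
s=ctrl.get_state();print(s["position"])
E
```

```text
time: 9.9
position: [0.3191, 0.448, 0.2187]
tool_rot: [0.91, 3.006, 0.001]
ft_force: [-1.2, -0.3, 6.3]
grip_width: 0.222
grip_force: 60.0
[([169.8, 232.5], array([0.458, 0.427, 0.023])), ([101.4, 190.5], array([0.557, 0.593, 0.023])), ([191.8, 344.3], array([0.201, 0.365, 0.023]))]
[0.31906459 0.44791415 0.21876702]
```

View pics/i1.png

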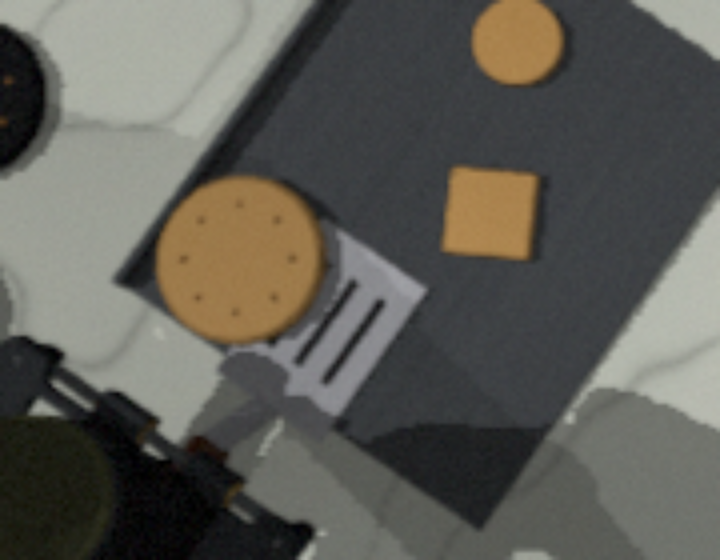

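Crop: the biscuit at (240,260) bears on the upturned edge and the blade has run about 30 mm under it, one slot hidden. I'll push on.

```bash
python3 -m jog '{"translation":[[0,0.04,0],[0,0.08,0],[0,0.12,0],[0,0.16,0],[0,0.2,0],[0,0.24,0],[0,0.275,0],[0,0.275,0]],"yaw":[0,0,0,0,0,0,0,0],"jaw":[1,1,1,1,1,1,1,1]}'
python3 - <<'E'
from h import *
p=ctrl.get_image("top");r=[(q["at"],onz(p,*q["at"],.025).round(3)) for q in ctrl.silhouettes("biscuit",p)][:3];print(r)
s=ctrl.get_state();print(s["position"])
E
```

```text
time: 11.0
position: [0.3497, 0.4939, 0.2188]
tool_rot: [0.91, 3.006, 0.002]
ft_force: [0.6, -0.1, 5.7]
grip_width: 0.222
grip_force: 60.0
[([169.8, 234.2], array([0.454, 0.426, 0.025])), ([102.7, 192.5], array([0.551, 0.589, 0.025])), ([192.5, 344.0], array([0.202, 0.363, 0.025]))]
[0.3497037  0.49383246 0.21885853]
```

```bash
python3 -m jog '{"translation":[[0,-0.01,0],[0,-0.015,-0.02],[0,-0.015,-0.06],[0,-0.015,-0.12],[0,-0.015,-0.2],[0,-0.015,-0.28],[0,-0.015,-0.35],[0,-0.015,-0.4]],"yaw":[0,0,0,0,0,0,0,0],"jaw":[1,1,1,1,1,1,1,1]}'
python3 - <<'E'
from h import *
p=ctrl.get_image("top");a=cv2.resize(p["pixels"][170:300,100:230],(400,400))
p=ctrl.get_image("side");b=cv2.resize(p["pixels"][230:360,210:340],(400,400));cv2.imwrite("pics/l1.png",np.hstack([a,b]))
s=ctrl.get_state();print(s["position"],s["ft_force"])
plan(.488-.110*.383,-.327+.11*.924,.30,-67.5)
E
```

```text
time: 12.1
position: [0.3473, 0.4908, 0.2998]
tool_rot: [0.91, 3.007, 0.002]
ft_force: [-0.6, -0.5, -3.3]
grip_width: 0.223
grip_force: 60.0
[0.34747629 0.49105095 0.30003726] [-0.04525119 -0.14039328 -2.57805169]
t 12.2 frac [-2.395  -2.7087 -0.0072] yaw [ 0.0008 -0.0003  0.188 ] rows>= 11.6
```

View pics/l1.png

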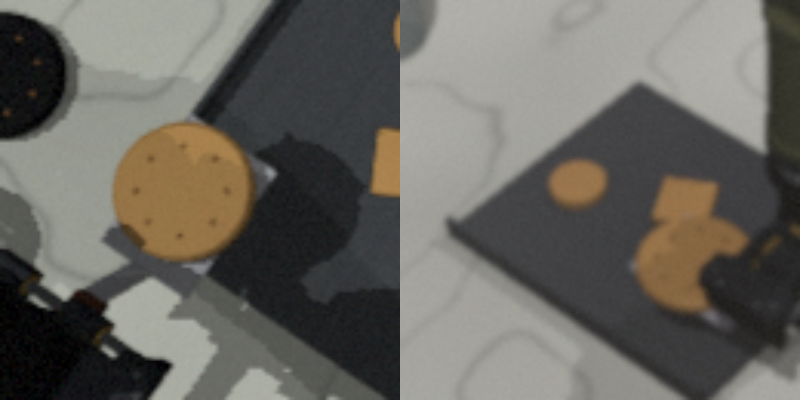

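The biscuit rides squarely on the blade: left half at (182,192), right half at (695,262). I'll carry it in gentle steps.

```bash
python3 -m jog '{"translation":[[-0.04,-0.016,-0.01],[-0.14,-0.057,-0.03],[-0.28,-0.115,-0.05],[-0.42,-0.172,-0.07],[-0.56,-0.23,-0.09],[-0.7,-0.287,-0.1],[-0.84,-0.344,-0.1],[-0.97,-0.41,-0.1]],"yaw":[0,0,0,0,0,0,0,0],"jaw":[1,1,1,1,1,1,1,1]}'
python3 -m jog '{"translation":[[-0.1,-0.08,0],[-0.19,-0.18,0],[-0.27,-0.28,0],[-0.35,-0.38,0],[-0.43,-0.48,0],[-0.51,-0.58,0],[-0.58,-0.68,0],[-0.64,-0.78,0]],"yaw":[0,0,0,0,0,0,0,0],"jaw":[1,1,1,1,1,1,1,1]}'
python3 -m jog '{"translation":[[-0.05,-0.1,0],[-0.11,-0.21,0],[-0.17,-0.32,0],[-0.23,-0.43,0],[-0.29,-0.53,0],[-0.35,-0.62,0],[-0.4,-0.69,0],[-0.43,-0.73,0]],"yaw":[0,0,0,0,0,0,0,0],"jaw":[1,1,1,1,1,1,1,1]}'
python3 - <<'E'
from h import *
s=ctrl.get_state();print(s["position"],s["ft_force"])
p=ctrl.get_image("top");cv2.imwrite("pics/c1.png",p["pixels"][120:340,330:600])
for q in ctrl.silhouettes("biscuit",p)[:3]: print(q["at"],onz(p,*q["at"],.125).round(3))
plan(.488-.110*.383,-.327+.11*.924,.32,-67.5)
E
```

```text
time: 13.2
position: [0.4645, 0.3118, 0.3182]
tool_rot: [0.913, 3.006, -0.002]
ft_force: [-0.7, 1.0, -3.0]
grip_width: 0.223
grip_force: 60.0
time: 14.2
position: [0.4831, 0.1111, 0.3181]
tool_rot: [-0.913, -3.005, 0.001]
ft_force: [0.6, 0.3, -2.1]
grip_width: 0.22
grip_force: 60.0
time: 15.2
position: [0.4731, -0.0576, 0.3182]
tool_rot: [-0.914, -3.005, 0.001]
ft_force: [0.3, 0.5, -4.0]
grip_width: 0.22
grip_force: 60.0
[ 0.47308003 -0.05760243  0.31815619] [ 0.28847907  0.49285887 -4.01459671]
[193.8, 342.5] [0.217 0.334 0.125]
[98.1, 190.9] [0.534 0.551 0.125]
[524.6, 269.2] [ 0.374 -0.357  0.125]
t 15.3 frac [-0.3542 -0.7757 -0.0084] yaw [-0.0002 -0.      0.187 ] rows>= 3.1
```

Run:
```python
from h import *
for n in("side","top"):
    p=ctrl.get_image(n)
    for q in ctrl.silhouettes("biscuit",p)[:4]: print(n,round(q["p"],2),q["at"],q["region"].sum(),onz(p,*q["at"],.125).round(3),p["pixels"][q["region"]].mean(0).round(0))
```

```text
side 0.87 [400.7, 326.7] 926 [0.211 0.466 0.125] [54. 56. 57.]
side 0.83 [255.4, 390.4] 1109 [0.527 0.68  0.125] [44. 47. 50.]
side 0.66 [283.8, 188.4] 320 [ 0.591 -0.068  0.125] [ 71. 102. 131.]
side 0.43 [305.3, 297.2] 273 [0.457 0.393 0.125] [ 62.  92. 119.]
top 0.85 [100.8, 193.1] 1397 [0.529 0.545 0.125] [24. 23. 23.]
top 0.73 [192.4, 343.3] 1549 [0.216 0.337 0.125] [28. 28. 28.]
```

```bash
python3 -m jog '{"translation":[[-0.02,-0.05,0],[-0.08,-0.16,0],[-0.15,-0.29,0],[-0.21,-0.42,0],[-0.28,-0.56,0],[-0.34,-0.68,0],[-0.38,-0.77,0],[-0.396,-0.804,0]],"yaw":[0.01,0.03,0.06,0.09,0.12,0.15,0.17,0.187],"jaw":[1,1,1,1,1,1,1,1]}'
python3 - <<'E'
from h import *
plan(.4497,-.2346,.2122+.02,-67.5)
p=ctrl.get_image("side")
for q in ctrl.silhouettes("biscuit",p)[:4]: print(round(q["p"],2),q["at"],q["region"].sum(),onz(p,*q["at"],.125).round(3),p["pixels"][q["region"]].mean(0).round(0))
a=cv2.resize(p["pixels"][120:220,250:400],None,fx=2.6,fy=2.6)
p=ctrl.get_image("top");b=cv2.resize(p["pixels"][130:330,400:600],(400,400));cv2.imwrite("pics/b1.png",np.hstack([cv2.copyMakeBorder(a,0,140,0,0,0),b]))
E
```

```text
time: 16.5
position: [0.4504, -0.2343, 0.3183]
tool_rot: [-1.748, -2.61, 0.0]
ft_force: [-0.5, 0.5, -2.6]
grip_width: 0.222
grip_force: 60.0
t 16.5 frac [-3.000e-04 -3.800e-03  4.304e-01] yaw [-0.0001  0.     -0.0007] rows>= 1.4
0.76 [255.4, 393.0] 1141 [0.526 0.687 0.125] [46. 49. 52.]
0.74 [401.3, 325.5] 931 [0.209 0.462 0.125] [54. 56. 56.]
0.68 [321.4, 179.2] 2822 [ 0.477 -0.13   0.125] [54. 69. 92.]
0.67 [313.8, 151.3] 140 [ 0.523 -0.293  0.125] [ 62.  83. 104.]
```

View pics/b1.png

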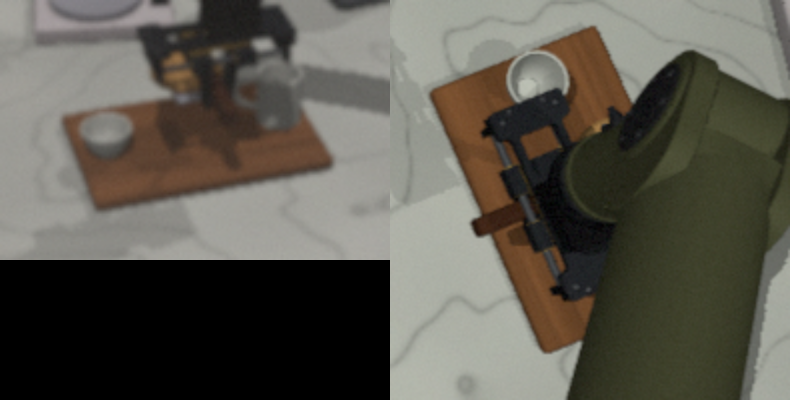

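Side half: the biscuit rides on the blade at (180,75) over the board, with the bowl at (107,132) and the mug at (272,92) clear. The arm hides it in the top half. I'll lower it.

```bash
python3 -m jog '{"translation":[[0,0,0.03],[0,0,0.1],[0,0,0.18],[0,0,0.26],[0,0,0.33],[0,0,0.38],[0,0,0.41],[0,0,0.415]],"yaw":[0,0,0,0,0,0,0,0],"jaw":[1,1,1,1,1,1,1,1]}'
python3 -m jog '{"translation":[[0,0,0.005],[0,0,0.01],[0,0,0.015],[0,0,0.02]],"yaw":[0,0,0,0],"jaw":[1,1,1,1]}'
```

```text
time: 17.65
position: [0.4507, -0.2329, 0.2351]
tool_rot: [-1.741, -2.614, 0.0]
ft_force: [-0.8, 0.4, -3.0]
grip_width: 0.223
grip_force: 60.0
time: 18.15
position: [0.451, -0.2328, 0.2318]
tool_rot: [1.741, 2.615, 0.001]
ft_force: [-1.1, 2.0, 3.8]
grip_width: 0.226
grip_force: 60.0
```

Contact. Next I'll loosen the grip so the turner can pivot in the pads, then raise the hand so the blade slopes nose-down.

```bash
python3 -m jog '{"translation":[[0,0,-0.01],[0,0,-0.01],[0,0,-0.04],[0,0,-0.07],[0,0,-0.1],[0,0,-0.13],[0,0,-0.15],[0,0,-0.15]],"yaw":[0,0,0,0,0,0,0,0],"jaw":[1,1,1,1,1,1,1,1]}' 5
python3 - <<'E'
from h import *
s=ctrl.get_state();print(s["position"],s["ft_force"],s["torque"])
p=ctrl.get_image("side");cv2.imwrite("pics/p1.png",cv2.resize(p["pixels"][120:220,260:400],None,fx=5.5,fy=5.5,interpolation=cv2.INTER_CUBIC))
E
```

```text
time: 19.15
position: [0.4508, -0.2328, 0.2617]
tool_rot: [1.741, 2.615, 0.001]
ft_force: [-1.0, 0.3, -0.7]
grip_width: 0.233
grip_force: 5.0
[ 0.4507916  -0.23276052  0.26167239] [-1.01559259  0.30755962 -0.74522102] [-0.06049104  0.00436927 -0.01001557]
```

View pics/p1.png

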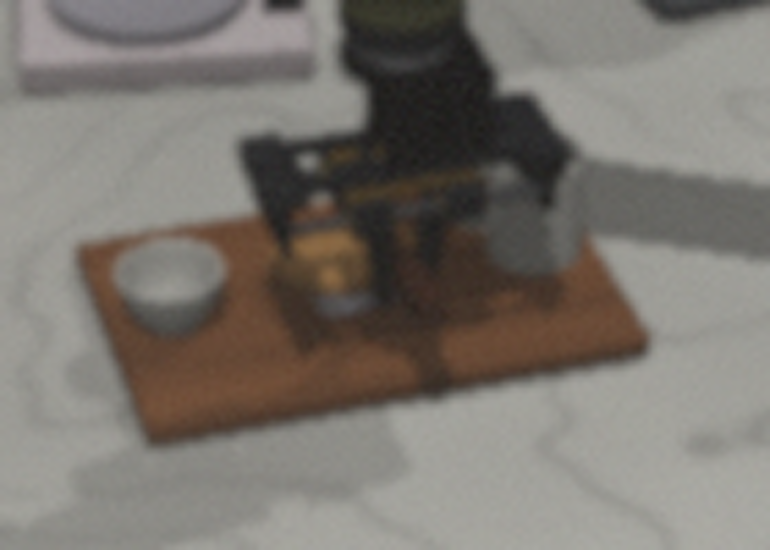

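Side view: the biscuit at (330,255) is still on the blade, nose end on the board between bowl and mug. The low wrist load (-0.7 N) says the turner has pivoted. I'll raise a little more, then draw the blade out.

```bash
python3 -m jog '{"translation":[[0,0,-0.03],[0,0,-0.06],[0,0,-0.06],[0.25,0,-0.06],[0.45,0,-0.06],[0.45,0,-0.06]],"yaw":[0,0,0,0,0,0],"jaw":[1,1,1,1,1,1]}'
python3 - <<'E'
from h import *
s=ctrl.get_state();print(s["position"],s["ft_force"])
for n in("side","top"):
    p=ctrl.get_image(n)
    for k in ("biscuit","turner"):
      for q in ctrl.silhouettes(k,p)[:4]:
        v,u=np.nonzero(q["region"]);w=onz(p,*q["at"],.03)
        if w[1]<0.05: print(n,k,round(q["p"],2),q["at"],q["region"].sum(),u.min(),u.max(),v.min(),v.max(),w.round(3))
    im=p["pixels"];hsv=cv2.cvtColor(im,cv2.COLOR_BGR2HSV);b=im.astype(int)
    reg=np.s_[130:240,250:400] if n=="side" else np.s_[130:320,400:600]
    print(n,proj(p,[.488,-.327,.035]))
    g=((hsv[...,0]>10)&(hsv[...,0]<22)&(hsv[...,1]>90)&(hsv[...,2]>95))[reg]
    nn,l,st,ce=cv2.connectedComponentsWithStats(g.astype(np.uint8))
    for a,c in zip(st[1:],ce[1:]):
        if a[4]>30: c=c+[reg[1].start,reg[0].start];print(n,a[4],c.round(1),onz(p,*c,.035).round(3))
E
```

```text
time: 19.95
position: [0.4153, -0.1472, 0.2731]
tool_rot: [-1.734, -2.617, -0.003]
ft_force: [0.9, 0.9, -0.5]
grip_width: 0.231
grip_force: 5.0
[ 0.41525458 -0.14718281  0.27306316] [ 0.85326126  0.94048963 -0.54473502]
side biscuit 0.44 [312.7, 171.1] 83 309 327 168 177 [ 0.532 -0.309  0.03 ]
side turner 0.77 [333.0, 184.9] 285 318 349 176 191 [ 0.45  -0.232  0.03 ]
side (np.float64(325.2733362728789), np.float64(167.8298346893297))
side 663 [302.6 181.7] [ 0.558 -0.234  0.035]
side 51 [278.4 169.7] [ 0.656 -0.299  0.035]
side 105 [367.4 174.7] [ 0.333 -0.298  0.035]
top biscuit 0.62 [496.8, 198.8] 77 487 507 198 204 [ 0.544 -0.342  0.03 ]
top turner 0.55 [406.6, 257.8] 240 398 423 250 265 [ 0.403 -0.127  0.03 ]
top (np.float64(492.20333997191085), np.float64(221.89642519071364))
top 3493 [481.9 185.3] [ 0.575 -0.306  0.035]
```

```bash
python3 -m jog '{"translation":[[0.1,0,0],[0.17,0,0],[0.2,0,-0.1],[0.2,0,-0.3],[0.2,0,-0.4],[0.2,0,-0.4]],"yaw":[0,0,0,0,0,0],"jaw":[1,1,1,1,1,1]}' 60
python3 - <<'E'
from h import *
s=ctrl.get_state();print(s["position"],s["ft_force"])
for n in("side","top"):
    p=ctrl.get_image(n)
    for k in ("biscuit","turner","mug","bowl"):
      for q in ctrl.silhouettes(k,p)[:4]:
        v,u=np.nonzero(q["region"]);w=onz(p,*q["at"],.03)
        if w[1]<0.05: print(n,k,round(q["p"],2),q["at"],q["region"].sum(),u.min(),u.max(),v.min(),v.max(),w.round(3))
    cv2.imwrite(f"pics/f_{n}.png",p["pixels"])
E
```

```text
time: 21.0
position: [0.4013, -0.1137, 0.3545]
tool_rot: [1.742, 2.612, 0.003]
ft_force: [-0.0, 0.7, -2.6]
grip_width: 0.226
grip_force: 60.0
[ 0.40127931 -0.11366905  0.35450046] [-0.04956682  0.71803836 -2.62770275]
side biscuit 0.49 [356.4, 160.8] 224 351 365 147 169 [ 0.379 -0.391  0.03 ]
side turner 0.73 [337.8, 170.0] 270 322 352 162 176 [ 0.442 -0.325  0.03 ]
side turner 0.21 [316.3, 170.1] 195 309 328 162 177 [ 0.52  -0.317  0.03 ]
side mug 0.78 [357.2, 164.0] 189 351 365 147 169 [ 0.375 -0.37   0.03 ]
side bowl 0.65 [289.5, 171.8] 267 281 299 164 181 [ 0.615 -0.297  0.03 ]
top biscuit 0.46 [494.0, 197.7] 84 485 502 197 203 [ 0.546 -0.335  0.03 ]
top turner 0.75 [396.7, 264.1] 234 387 413 254 271 [ 0.388 -0.104  0.03 ]
top mug 0.8 [534.4, 271.3] 368 527 544 256 284 [ 0.374 -0.423  0.03 ]
```

```bash
python3 -m jog '{"translation":[[0.1,0.3,-0.1],[0.2,0.6,-0.1],[0.2,0.9,-0.1],[0.2,0.9,-0.1],[0.2,0.9,-0.1]],"yaw":[0,0,0,-0.05,-0.1],"jaw":[1,1,1,1,1]}'
python3 - <<'E'
from h import *
plan(.49,.016,.30,3.6)
p=ctrl.get_image("top")
for q in ctrl.silhouettes("biscuit",p)[:5]:
    v,u=np.nonzero(q["region"]);w=onz(p,*q["at"],.035)
    if w[1]<0.05:
        d=w[:2]-[.488,-.327];print(round(q["p"],2),q["at"],q["region"].sum(),u.min(),u.max(),v.min(),v.max(),w.round(3),"bx",d@[.383,-.924],"by",d@[.924,.383])
E
```

```text
time: 22.12
position: [0.5521, -0.0056, 0.372]
tool_rot: [-1.301, -2.858, 0.004]
ft_force: [0.2, -0.6, -2.4]
grip_width: 0.225
grip_force: 60.0
t 22.12 frac [ 0.2852 -0.1621  0.3607] yaw [-0.0008 -0.0005 -0.2919] rows>= 4.9
0.66 [493.4, 218.5] 1451 473 515 197 239 [ 0.496 -0.33   0.035] bx 0.0059233713729112646 by 0.006250183806103381
0.43 [470.9, 168.5] 733 458 488 156 185 [ 0.615 -0.281  0.035] bx 0.006120878264000144 by 0.13508265604633565
```

The biscuit is on the board at (493,218), 6 mm from the middle on each axis. Now I'll return the turner to the bare worktop.

```bash
python3 -m jog '{"translation":[[0.05,-0.03,0],[0.1,-0.06,0],[0.15,-0.09,0.05],[0.2,-0.12,0.1],[0.25,-0.15,0.2],[0.285,-0.162,0.3],[0.285,-0.162,0.36],[0.285,-0.162,0.36]],"yaw":[-0.04,-0.09,-0.14,-0.19,-0.24,-0.28,-0.292,-0.292],"jaw":[1,1,1,1,1,1,1,1]}'
python3 -m jog '{"translation":[[0,0,0.05],[0,0,0.1],[0,0,0.15],[0,0,0.18],[0,0,0.2]],"yaw":[0,0,0,0,0],"jaw":[1,1,1,1,1]}'
python3 - <<'E'
from h import *
plan(.49,.016,.2122,3.6)
p=ctrl.get_image("top");q=ctrl.silhouettes("turner",p)[0];v,u=np.nonzero(q["region"]);print(q["at"],u.min(),u.max(),v.min(),v.max())
E
```

```text
time: 23.22
position: [0.4889, 0.0154, 0.3006]
tool_rot: [0.084, -3.139, 0.0]
ft_force: [0.2, 0.3, -2.1]
grip_width: 0.222
grip_force: 60.0
time: 23.85
position: [0.4895, 0.0155, 0.2609]
tool_rot: [0.088, -3.14, 0.0]
ft_force: [-0.1, 0.4, -2.3]
grip_width: 0.218
grip_force: 60.0
t 23.85 frac [-0.0026  0.0024  0.2434] yaw [-0.     -0.0001 -0.0021] rows>= 0.8
[330.0, 175.7] 327 331 161 194
```

```bash
python3 -m jog '{"translation":[[0,0,0.03],[0,0,0.07],[0,0,0.11],[0,0,0.15],[0,0,0.19],[0,0,0.22],[0,0,0.24],[0,0,0.24]],"yaw":[0,0,0,0,0,0,0,0],"jaw":[1,1,1,1,1,1,1,1]}' 5
```

```text
time: 24.95
position: [0.4897, 0.0155, 0.2133]
tool_rot: [-0.089, 3.14, 0.0]
ft_force: [0.5, -0.7, -0.7]
grip_width: 0.229
grip_force: 5.0
```

```bash
python3 -m jog '{"translation":[[0,0,0.01],[0,0,0.01],[0,0,0.01],[0,0,0.01],[0,0,0.01],[0,0,0.01]],"yaw":[0,0,0,0,0,0],"jaw":[1,1,0.7,0.5,0.4,0.4]}' 5
python3 -m jog '{"translation":[[0,0,-0.2],[0,0,-0.4],[0,0,-0.6],[0,0.3,-0.8],[0,0.6,-0.8],[0,0.8,-0.8],[0,0.8,-0.8]],"yaw":[0,0,0,0,0,0,0],"jaw":[0.4,0.4,0.4,0.4,0.4,0.4,0.4]}'
python3 - <<'E'
from h import *
p=ctrl.get_image("top");a=p["pixels"][120:320,150:570];cv2.imwrite("pics/end.png",np.vstack([cv2.resize(a,(630,300)),cv2.resize(ctrl.get_image("side")["pixels"][140:340,220:500],(420,300))[:, :].copy() if 0 else cv2.copyMakeBorder(cv2.resize(ctrl.get_image("side")["pixels"][140:340,220:500],(420,300)),0,0,0,210,0)]))
for k,z in(("biscuit",.035),("turner",.002),("small_round",.02),("small_square",.02),("bowl",.06),("mug",.09)):
    for q in ctrl.silhouettes(k,p)[:2]: print(k,round(q["p"],2),q["at"],q["region"].sum(),onz(p,*q["at"],z).round(3))
E
```

```text
time: 25.7
position: [0.4896, 0.0156, 0.2114]
tool_rot: [-0.089, 3.14, 0.0]
ft_force: [-0.3, 0.7, -1.1]
grip_width: 0.542
grip_force: 0.0
time: 26.58
position: [0.4795, 0.1797, 0.3713]
tool_rot: [0.101, -3.14, -0.002]
ft_force: [-0.1, -1.1, 0.4]
grip_width: 0.597
grip_force: 0.0
biscuit 0.71 [494.3, 217.5] 1382 [ 0.498 -0.332  0.035]
biscuit 0.58 [191.8, 344.5] 1476 [0.202 0.362 0.035]
turner 0.66 [345.3, 182.3] 1865 [0.587 0.014 0.002]
bowl 0.74 [472.4, 167.8] 700 [ 0.61  -0.276  0.06 ]
mug 0.97 [523.9, 270.4] 1265 [ 0.373 -0.371  0.09 ]
```

View pics/end.png

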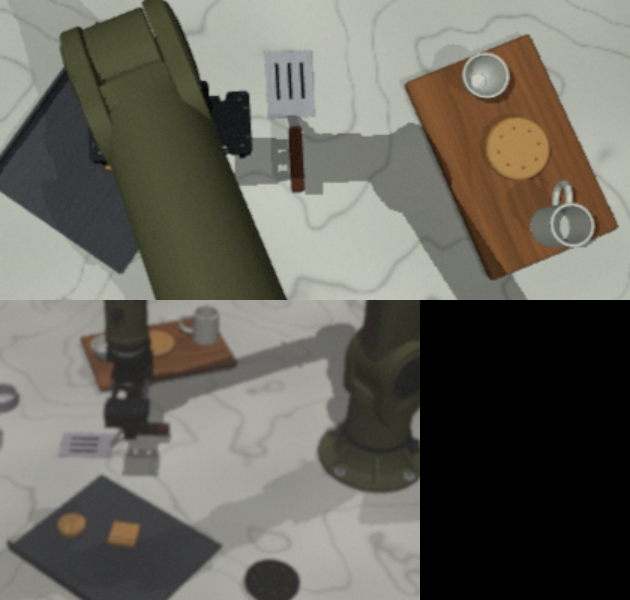

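The biscuit lies on the board at (518,148) between the bowl (486,75) and the mug (572,225). The turner lies on the worktop with its blade at (290,85), and the gripper is clear of everything. The small biscuits are undisturbed at (72,524) and (124,533). I'll hand in.

```bash
python3 -c "
from bench import ctrl
print(ctrl.close_job())"
```

```text
the job is handed in; nothing more can be done
None
```

The job is handed in, with no verdict shown: in the last pictures the shortbread lay about 10 mm from the middle of the board, between bowl and mug, with the turner released on the bare worktop and the small biscuits, bowl and mug not visibly moved.

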